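# Set out the waxing corner

## Robot

A 6-joint arm with a two-finger parallel gripper is mounted at the origin on the work surface. World frame = base frame: x ahead of the robot, y to its left, z up, the work surface at z = 0. Lengths are in m, angles in rad, forces in N, time in s.
With the tool pointing down it reaches from about 0.325 to 0.775 m from the base axis. Payload 5.5 kg.
Tool frame: the origin (TCP) lies between the finger pads; the fingertips stand 8 mm ahead of it and the grasp point (between the pads) lies 11 mm behind it (tcp_to_tips is the distance from the TCP to the fingertips, in m); z points along the fingers, y is the direction in which the jaws open and shut (so a half turn about z gives the same grasp; the last joint's range is limited). The gripper opens to 88 mm and grips with 3 to 60 N. Pads are 20 mm wide; open, the fingers measure 115 mm over their backs; the gripper's body (75 mm by 178 mm) begins 61 mm behind the grasp point.
Start: joints at [1.058, 0.091, 1.231, -0, 1.82, -0.057], TCP at [0.264, 0.539, 0.231] pointing down, gripper open.
Joint ranges: [-2.87, 2.87], [-0.86, 2.18], [0.17, 2.46], [-1.51, 4.65], [0.06, 2.69], [-2.65, 2.65]. Speed limits (rad/s): [2.57, 2.57, 3.01, 3.14, 3.14, 3.14].

## Interface

Orientations are given as a unit quaternion [w, x, y, z].
In Python, from bench import * gives the robot as it stands. Calls block until the motion is done:
- move_to(position, orientation): joint-space move of the TCP to a pose.
- move_l(position, speed=0.15, orientation=None): straight line of the TCP; orientation=None keeps the orientation; speed is the mean speed in m/s.
- movej(angles): joint-space move.
- gripper_open() and close(): open the fingers fully, or close them until they stop; the grip force is fixed at half the most.
- hold(seconds).
- inverse_kinematics(position, orientation): joint angles nearest the present ones, or None.
- state(): the state.
- get_image(name): name is "scene" or "top"; returns a dict with "frame" (400x640x3 uint8, blue, green, red), "depth" (400x640 float32, m along the optical axis (not along the pixel's ray), 0 where there is no reading), "camera_matrix" (3x3 intrinsics, pixels), "view" (4x4, takes a point from world to camera coordinates). Camera axes: x right, y up, looking along -z (the intrinsics and any distortion apply to the point x, -y, -z); pixel columns grow to the right and rows downward; lengths in m; the calibration is good to about 2 mm. A picture is of the moment at which its call begins.
A pose or a line that the arm cannot do raises IKError and nothing moves.
- job_done(): hands the job in, once; it reports no verdict.
The state is a dict: "time": time; "joint_pos": joint angles; "dq": joint speeds; "joint_torque": joint torques, N m; "ee_pos": TCP position; "ee_rot": TCP orientation; "ft_force": force on the tool from outside, world axes, zero at the start; "moment": the same for the moment, N m; "finger_gap": finger opening in m.
Only numpy, scipy, OpenCV 4.12 (cv2) and the standard library are available. Lean on these libraries where they do the work, as an engineer would, in place of code of your own. Each camera call takes 0.05 s, during which the arm holds its last target.

## Task

Set out the waxing corner: push the telescoping stand fully home, innermost tube first, before anything goes on it, then stand the turned wooden foot upright on the middle of its head, and stand the wax tin on the middle of the cork mat. Lay the sanding block flat on the bench midway between the stand and the mat, its long side along the line from one to the other. Lay the roll of masking tape flat on the bench straight behind the sanding block (on the side away from the robot), a finger's width or two clear of it.

Things in the scene. Friction and masses are not known exactly. Their poses are not given: they have to be found in the camera images.
- stand: Telescoping metal stand fixed to the bench: round foot flange 90 mm across and 8 mm high, outer tube 68 mm across reaching up to 55 mm. Origin: on the axis at bench height; z up. Its y axis (either way round) points along the line to the mat; its x axis points away from the robot, within 15 degrees. The stand and mat lie 250 to 310 mm apart, centre to centre, either one on the left.
- stand_top (a point): Centre of the top face of the stand's round flat black rubber head, 64 mm across and 8 mm thick, fixed on the innermost tube. This face is 67 mm above the bench when the stand is fully home, up to 143 mm when drawn out.
- stand_mid (a joint): How far the middle tube (54 mm across, 60 mm collar on top) stands out of the outer tube, in m: 0 is fully home, 0.04 fully out. It slides straight down when pushed with about 7 N (stiff), does not spring back and does not turn.
- stand_inner (a joint): How far the innermost tube (38 mm across, carrying the head) stands out of the middle tube, in m: 0 is fully home, 0.04 fully out. It slides down when the head is pushed with about 3 N, does not spring back; once it is home, pushing on the head pushes the middle tube in.
- mat: Square cork mat fixed flat on the bench, 100 x 100 mm, 4 mm thick. Origin: centre of its underside; z up.
- foot: Turned wooden furniture foot, standing upright, 65 mm high, about 0.11 kg: flat base 48 mm across, round belly 62 mm across at 26 mm up, neck 32 mm across at 52 mm, flat top disc 44 mm across. Origin: centre of its base; z up.
- tin: Round flat-topped metal wax tin, 60 mm across, 40 mm high, about 0.16 kg. Origin: centre of its base; z up.
- block: Sanding block, wooden with a cork top layer, lying flat (the only thing of this size: the thin wooden sticks are bystanders), 90 mm (its x) x 55 mm (its y) x 30 mm high, about 0.09 kg. Origin: centre of its underside; z up.
- roll: Roll of masking tape lying flat, 100 mm outer diameter, open hole 76 mm across right through (wall 12 mm), 30 mm high, about 0.1 kg. Origin: centre of its underside; z up. It can be pinched across its wall.

How it is judged:
On the way:
1. the stand is pushed fully home (both tubes within 4 mm) while the turned foot, tin, block and roll are all clear of it (value of joint each of stand_inner, stand_mid below 0.004 m and horizontal distance between each of foot, tin, block, roll and stand_top above 0.06 m), for 0.1 s.
At the end, for the whole second after the job is handed in: Tubes home within 4 mm; foot upright on head (12 mm) and tin on mat (15 mm) centred; block flat, within 15 mm of the stand-mat line and 0.25 rad, 97-175 mm from each; roll flat behind it, centres 79-135 mm apart, over 65 mm behind the line, 40 mm sideways at most; all at rest (value of joint each of stand_inner, stand_mid below 0.004 m and horizontal distance between foot and stand_top below 0.012 m and z of foot in the frame of stand_top between -0.004 and 0.004 m and angle between each of foot, tin, block, roll's own z axis and vertical below 0.1 rad and horizontal distance between tin and mat below 0.015 m and height (world z) of tin between 0 and 0.008 m and x of block in the frame of stand between -0.015 and 0.015 m and horizontal distance between block and stand between 0.097 and 0.175 m and horizontal distance between block and mat between 0.097 and 0.175 m and angle between the x axis of block and the y axis of stand, either way round below 0.25 rad and height (world z) of block between -0.004 and 0.004 m and horizontal distance between roll and block between 0.079 and 0.135 m and x of roll in the frame of stand above 0.065 m and x of roll in the frame of block between -0.04 and 0.04 m and height (world z) of roll between -0.004 and 0.004 m and linear speed of each of foot, tin, block, roll below 0.01 m/s); the robot touches nothing.
It fails at once if the middle tube is pushed in (under 12 mm left) while the innermost is still more than 6 mm out (value of joint stand_mid below 0.012 m and value of joint stand_inner above 0.006 m).
It also fails if it takes over 144 s, if anything falls off the work surface, if the arm or the gripper's body presses on something with over 40 N, if the wrist force passes 120 N, or if a joint passes its speed limit or range.

## Working session

There is one attempt and no reset: what is moved stays moved. The work goes in short steps, each a Python script; the robot and the scene stay as the last script left them, time stands still between calls to the robot, and variables do not carry over. Pictures are saved under pics/ and viewed, and the job is handed in when it is done.

```bash
ls; mkdir -p pics
python3 - <<'E'
from bench import *
import cv2,numpy as np
for n in("scene","top"):
    d=get_image(n);cv2.imwrite(f"pics/{n}0.png",d["frame"]);np.savez(f"/tmp/{n}0.npz",**d)
    print(d["camera_matrix"],d["view"])
print(state())
E
```

```text
pics
[[404.86367685   0.         326.35777501]
 [  0.         404.86367685 201.27889954]
 [  0.           0.           1.        ]] [[-1.30581921e-01  9.91437222e-01  7.73039220e-04  6.92987160e-02]
 [-5.84331006e-01 -7.75919268e-02  8.07797480e-01  2.63079000e-01]
 [ 8.00940470e-01  1.05032036e-01  5.89459612e-01 -1.47447443e+00]
 [ 0.00000000e+00  0.00000000e+00  0.00000000e+00  1.00000000e+00]]
[[383.9582195    0.         314.75545467]
 [  0.         383.9582195  194.85036353]
 [  0.           0.           1.        ]] [[-0.00540894 -0.99982995  0.01762966 -0.00592993]
 [ 0.98218821 -0.00200051  0.18788912 -0.52609289]
 [-0.18782191  0.01833192  0.98203201 -0.94573634]
 [ 0.          0.          0.          1.        ]]
{'time': 0.1, 'joint_pos': array([ 1.05830906e+00,  9.17705446e-02,  1.23176343e+00,  1.88776813e-05,
        1.81982085e+00, -5.67009830e-02]), 'dq': array([ 2.64755921e-03, -1.08250920e-03, -6.08381469e-05, -3.50216464e-05,
       -8.79219161e-04,  6.97247971e-05]), 'joint_torque': array([ 3.25642613e-03, -4.47859561e+01, -4.07565200e+01,  7.00973673e-02,
        2.85925629e-02, -8.87467763e-05]), 'ee_pos': array([0.26396953, 0.53852323, 0.2296289 ]), 'ee_rot': array([-2.56161667e-04,  2.25923294e-01,  9.74144696e-01, -8.43073554e-04]), 'ft_force': array([-0.39015314, -0.4319361 ,  0.67181608]), 'moment': array([0.00097961, 0.00552703, 0.00300494]), 'finger_gap': 0.08765498817278324}
```

View pics/scene0.png

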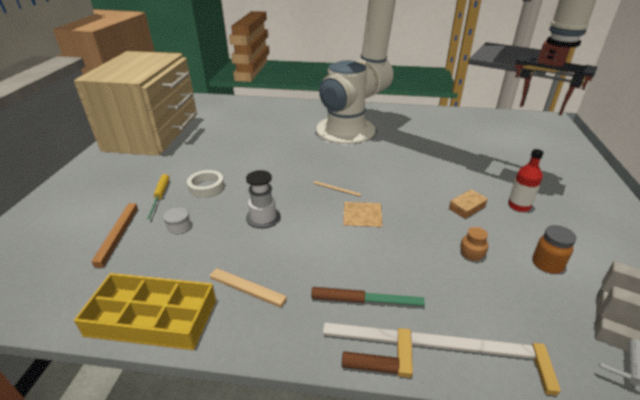

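View pics/top0.png

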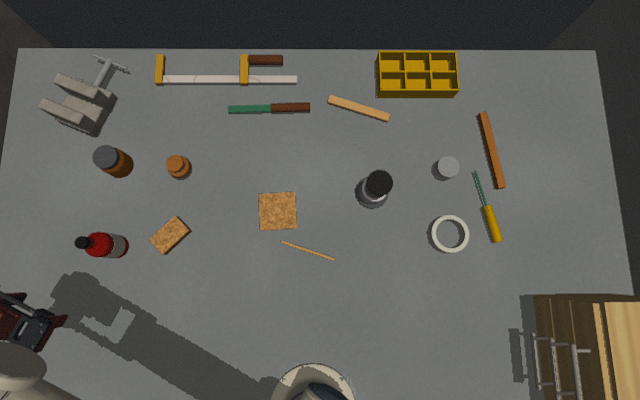

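The top view shows the mat at (278,211), the stand head at (378,184), the foot at (178,167), the block at (170,235), the tin at (447,168) and the roll at (450,234). A dowel lies at (307,250) and a flat stick at (358,108). Next I'll measure them from depth.

```bash
cat > h.py <<'E'
import numpy as np,cv2
def cloud(d):
    K=np.asarray(d["camera_matrix"]);V=np.asarray(d["view"]);z=np.asarray(d["depth"],float)
    v,u=np.mgrid[0:z.shape[0],0:z.shape[1]]
    p=np.stack([(u-K[0,2])/K[0,0]*z,-(v-K[1,2])/K[1,1]*z,-z],-1)
    w=(p-V[:3,3])@V[:3,:3]
    w[z<=0]=np.nan
    return w
def pix(d,P):
    K=np.asarray(d["camera_matrix"]);V=np.asarray(d["view"]);c=V[:3,:3]@np.asarray(P)+V[:3,3]
    return K[0,0]*c[0]/-c[2]+K[0,2],K[1,2]-K[1,1]*c[1]/-c[2]
def ray(d,uv,z):
    "pixel -> world at height z"
    K=np.asarray(d["camera_matrix"]);V=np.asarray(d["view"]);R=V[:3,:3]
    r=R.T@np.array([(uv[0]-K[0,2])/K[0,0],-(uv[1]-K[1,2])/K[1,1],-1.]);o=-R.T@V[:3,3]
    return o+r*(z-o[2])/r[2]
E
python3 - <<'E'
from h import *
for n in("top","scene"):
    d=dict(np.load(f"/tmp/{n}0.npz"));w=cloud(d);z=w[...,2]
    ok=(z<.2)&(w[...,0]>.2)&(w[...,0]<.9)&(abs(w[...,1])<.6)
    print(n,"bench z",np.nanmedian(z[ok]))
    m=((z>.012)&ok).astype(np.uint8)
    k,l,s,c=cv2.connectedComponentsWithStats(m)
    for i in range(1,k):
        if s[i,4]<40: continue
        q=w[l==i];t=np.nanpercentile(q[:,2],97);tp=q[q[:,2]>t-.006]
        (cx,cy),(a,b),an=cv2.minAreaRect((tp[:,:2]*1000).astype(np.float32))
        print(c[i].round(),s[i,4],"zmax",t.round(4),"top mid",(tp[:,:2].min(0)+tp[:,:2].max(0))/2,"ext",np.ptp(tp[:,:2],axis=0).round(3),"rect",round(cx),round(cy),round(a),round(b),round(an))
# mat
d=dict(np.load("/tmp/top0.npz"));w=cloud(d);f=cv2.cvtColor(d["frame"],cv2.COLOR_BGR2HSV)
m=(f[...,1]>80).astype(np.uint8);m[:180]=0;m[240:]=0;m[:,:240]=0;m[:,320:]=0
(c,s,a)=cv2.minAreaRect(np.argwhere(m)[:,::-1].astype(np.float32))
b=cv2.boxPoints((c,s,a));P=np.array([ray(d,x,.004) for x in b]);print("mat",P,P.mean(0),ray(d,c,.004),np.linalg.norm(np.diff(P,axis=0),axis=1),np.nanmedian(w[...,2][m>0]))
E
```

```text
top bench z 0.0009301224207686096
[418.  82.] 1542 zmax 0.0518 top mid [ 0.85874582 -0.29719078] ext [0.082 0.22 ] rect 859 -297 81 220 0
[ 95. 102.] 1381 zmax 0.1026 top mid [0.76012668 0.57451589] ext [0.113 0.051] rect 760 574 113 51 0
[223.  78.] 1256 zmax 0.0233 top mid [0.87673768 0.24275615] ext [0.046 0.4  ] rect 877 243 46 400 0
[358. 107.] 464 zmax 0.0181 top mid [ 0.78519144 -0.13156719] ext [0.077 0.174] rect 784 -132 179 25 71
[271. 107.] 657 zmax 0.0278 top mid [0.78320749 0.06046474] ext [0.025 0.108] rect 783 60 23 109 3
[492. 150.] 732 zmax 0.0257 top mid [ 0.66102006 -0.49731548] ext [0.219 0.053] rect 660 -497 220 25 9
[112. 160.] 918 zmax 0.093 top mid [0.61822791 0.52083387] ext [0.06  0.061] rect 619 521 60 60 30
[178. 166.] 469 zmax 0.0682 top mid [0.60898738 0.35471892] ext [0.041 0.042] rect 609 355 41 42 2
[446. 167.] 447 zmax 0.0438 top mid [ 0.60570653 -0.36406275] ext [0.056 0.058] rect 606 -364 57 56 86
[376. 186.] 818 zmax 0.1317 top mid [ 0.54371508 -0.16259956] ext [0.063 0.061] rect 543 -162 61 62 45
[490. 216.] 451 zmax 0.0281 top mid [ 0.45458176 -
[... 1600 characters left out ...]
 761 584 42 108 69
[248. 286.] 643 zmax 0.0152 top mid [ 0.7883292 -0.134916 ] ext [0.076 0.174] rect 788 -135 179 25 71
[153. 296.] 3564 zmax 0.0497 top mid [ 0.86069125 -0.29993224] ext [0.079 0.221] rect 861 -300 79 221 0
[363. 296.] 1093 zmax 0.0255 top mid [0.78864744 0.05684212] ext [0.024 0.108] rect 789 57 22 108 1
[440. 341.] 2696 zmax 0.0211 top mid [0.87789089 0.2398134 ] ext [0.044 0.4  ] rect 879 240 44 400 0
mat [[0.53926161 0.14663885 0.004     ]
 [0.54479623 0.04574243 0.004     ]
 [0.44454437 0.03984495 0.004     ]
 [0.43938145 0.1389518  0.004     ]] [0.49199591 0.09279451 0.004     ] [0.49153989 0.0928325  0.004     ] [0.10104811 0.10042517 0.09924124] 0.004382030966177602
```

```bash
cat >> h.py <<'E'
from bench import *
S=np.array([.5446,-.163]);M=np.array([.4935,.0922])
L=(M-S)/np.linalg.norm(M-S);X=np.array([L[1],-L[0]])
B=(S+M)/2;R=B+.1*X;TH=np.degrees(np.arctan2(X[1],X[0]))
def q(deg):
    """tool down, jaws along deg; picks the half turn with joint 6 nearest mid"""
    a=np.radians(deg+90)/2;return np.array([0,np.cos(a),np.sin(a),0])
def over(xy,deg,z=.25):
    c=[]
    for k in(0,180,-180):
        j=inverse_kinematics([*xy,z],q(deg+k))
        if j is not None:c.append((np.abs(np.array(j)-state()["joint_pos"]).max(),k))
    k=min(c)[1];move_to([*xy,z],q(deg+k));return deg+k
def down(xy,z,speed=.15):move_l([*xy,z],speed)
def rep(s=""):
    t=state();print(s,"t",round(t["time"],1),"ee",t["ee_pos"].round(4),"F",t["ft_force"].round(1),"gap",round(t["finger_gap"],4),"j6",round(t["joint_pos"][5],2))
E
python3 - <<'E'
from h import *
print(S,M,L,X,B,R,TH,np.linalg.norm(M-S))
close();over(S,TH);rep()
down(S,.15);rep()
for z in np.arange(.14,.0849,-.01):
    down(S,z,.03);rep()
E
```

```text
[ 0.5446 -0.163 ] [0.4935 0.0922] [-0.1963378   0.98053632] [0.98053632 0.1963378 ] [ 0.51905 -0.0354 ] [ 0.61710363 -0.01576622] 11.322884575264377 0.26026572959189226
 t 4.1 ee [ 0.5448 -0.1622  0.25  ] F [0.6 1.3 0.2] gap 0.0008 j6 -0.55
 t 4.9 ee [ 0.5451 -0.1631  0.1512] F [-0.2  0.2 -0.3] gap 0.0002 j6 -0.55
 t 5.4 ee [ 0.5445 -0.163   0.1398] F [-0.6 -0.3  0.4] gap 0.0001 j6 -0.55
 t 5.9 ee [ 0.5444 -0.163   0.1297] F [0.7 0.1 0. ] gap 0.0004 j6 -0.55
 t 6.4 ee [ 0.5444 -0.1629  0.1192] F [-0.3 -0.1 -0. ] gap 0.0001 j6 -0.55
 t 6.9 ee [ 0.5446 -0.163   0.1095] F [-0.6  0.5  0.7] gap 0.0008 j6 -0.55
 t 7.3 ee [ 0.5447 -0.163   0.1005] F [-1.5  0.6  4.6] gap 0.0006 j6 -0.55
 t 7.8 ee [ 0.5447 -0.163   0.0902] F [-1.8 -0.1  4.6] gap 0.0004 j6 -0.55
```

Run:
```python
from h import *
d=get_image("scene");f=cv2.resize(d["frame"][100:260,180:380],None,fx=4,fy=4,interpolation=cv2.INTER_CUBIC)
cv2.imwrite("pics/s1.png",f[:600])
w=cloud(d);print(np.nanmax(w[215:,245:280,2]))
```

```text
0.035046533118497016
```

View pics/s1.png

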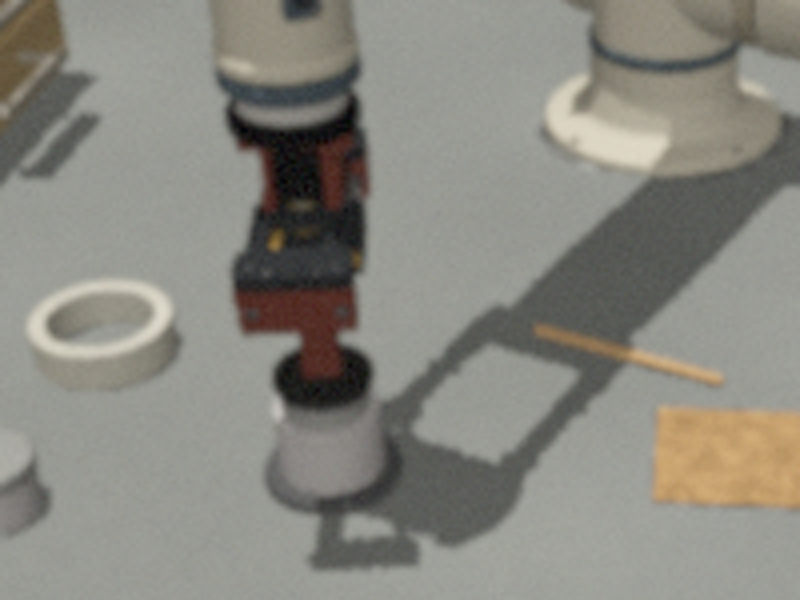

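The head at (322,375) is down with its inner tube home, and the outer tube is visible below it. The fingers are central on it. I'll keep pushing slowly until the force rises.

Run:
```python
from h import *
for z in (.082,.079,.077,.076,.075,.074,.073,.072,.071):
    down(S,z,.02);hold(.15);rep()
    if state()["ft_force"][2]>18:break
hold(.3);rep()
down(S,.2);
move_l([.5,-.36,.3],.3)
d=get_image("scene");w=cloud(d)
u,v=pix(d,[*S,.067]);u,v=int(u),int(v);print(u,v,np.nanmedian(w[v-2:v+3,u-4:u+5],axis=(0,1)))
f=cv2.resize(d["frame"][120:270,160:360],None,fx=4,fy=4);cv2.imwrite("pics/s2.png",f);rep()
```

```text
t 8.6 ee [ 0.5447 -0.1631  0.0823] F [-2.5  0.7  5.3] gap 0.0005 j6 -0.55
 t 9.0 ee [ 0.5447 -0.163   0.0794] F [-2.2 -0.1  5.5] gap 0.0009 j6 -0.55
 t 9.4 ee [ 0.5447 -0.163   0.0774] F [-1.1  0.5  4.6] gap 0.0006 j6 -0.55
 t 9.8 ee [ 0.5447 -0.163   0.0765] F [-1.6 -0.5  6. ] gap 0.0004 j6 -0.55
 t 10.2 ee [ 0.5447 -0.163   0.0756] F [-1.9  0.8  6.3] gap 0.0007 j6 -0.55
 t 10.6 ee [ 0.5448 -0.1631  0.0752] F [-2.9  1.3  8.8] gap 0.0006 j6 -0.55
 t 11.0 ee [ 0.5449 -0.1631  0.0751] F [-4.7  1.7 10.6] gap 0.0002 j6 -0.55
 t 11.4 ee [ 0.545  -0.1631  0.0751] F [-6.   2.8 17.1] gap 0.0004 j6 -0.55
 t 11.8 ee [ 0.545  -0.1631  0.075 ] F [-8.5  2.5 20.9] gap 0.0002 j6 -0.55
 t 12.1 ee [ 0.545  -0.1631  0.075 ] F [-8.4  2.1 19.8] gap 0.0007 j6 -0.55
261 196 [ 0.54060262 -0.1646066   0.06567889]
 t 14.1 ee [ 0.5002 -0.3588  0.2988] F [ 0.2  0.7 -1.8] gap 0.0005 j6 -0.88
```

View pics/s2.png

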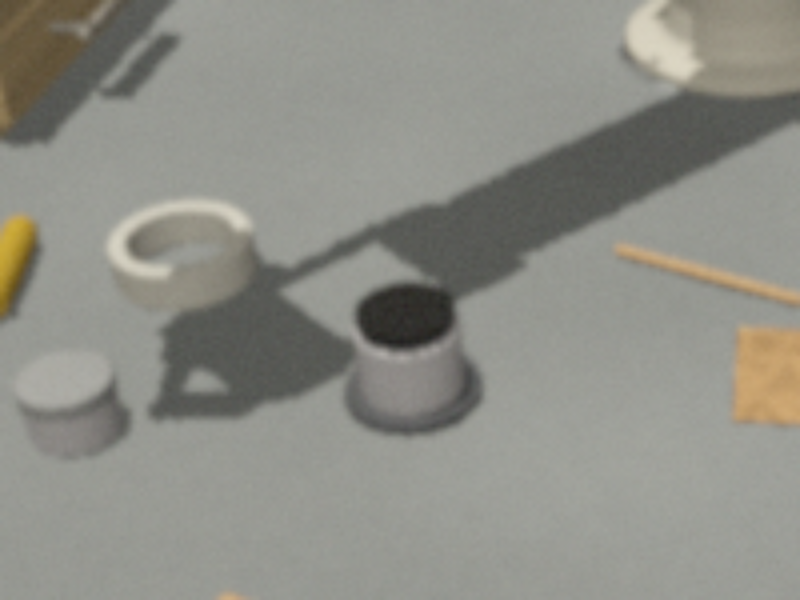

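The stand is home: the fingertips stopped at z=0.067 with rising force, and the head at (407,315) sits flush on the outer tube. Next is the tin.

Run:
```python
from h import *
gripper_open()
T=[.6076,-.3647]
over(T,TH,.2);down(T,.06,.2);down(T,.014,.08);rep();close();rep("grip")
down(T,.2,.2);rep("lift")
over(M,TH,.2);down(M,.06,.2);down(M,.019,.05);rep("pl");gripper_open();rep()
down(M,.15,.2)
# block
Bk=[.4305,.368];over(Bk,45,.2);down(Bk,.06,.2);rep()
d=get_image("scene");cv2.imwrite("pics/s3.png",d["frame"])
```

```text
t 17.7 ee [ 0.6076 -0.3647  0.0139] F [ 0.4 -0.8  0.5] gap 0.0877 j6 -0.79
grip t 18.2 ee [ 0.6074 -0.365   0.0145] F [-2.6 -0.1  3.8] gap 0.0592 j6 -0.79
lift t 19.3 ee [ 0.6073 -0.3644  0.1979] F [-0.5 -0.2 -3. ] gap 0.0592 j6 -0.79
pl t 22.9 ee [0.4937 0.0922 0.0192] F [ 0.7  0.2 -2.6] gap 0.0595 j6 -0.08
 t 23.5 ee [0.4935 0.0922 0.019 ] F [-0.3  0.4 -0.3] gap 0.0878 j6 -0.08
 t 26.2 ee [0.4314 0.3681 0.0615] F [0.1 0.6 0.2] gap 0.0879 j6 -0.14
```

View pics/s3.png

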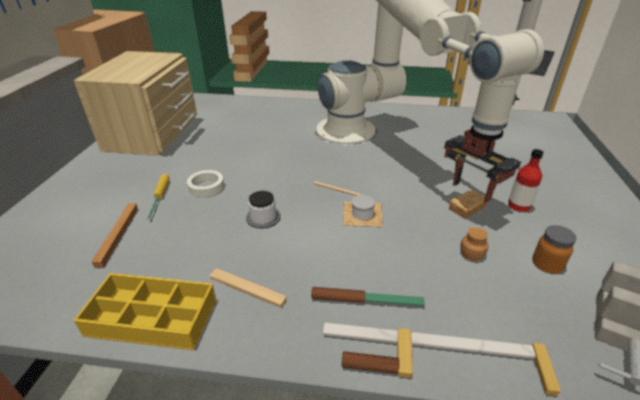

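The tin stands on the mat at (363,208), and the gripper straddles the block at (468,203). Next are the block and then the roll.

Run:
```python
from h import *
Bk=[.4305,.368]
down(Bk,.01,.08);rep();close();rep("grip");down(Bk,.2,.2);rep("lift")
over(B,TH,.2);down(B,.06,.2);down(B,.0115,.05);rep("pl");gripper_open();rep();down(B,.2,.2)
# roll: pinch far wall
Rp=np.array([.4292,-.361])+.044*X
over(Rp,TH,.2);down(Rp,.06,.2)
d=get_image("scene");cv2.imwrite("pics/s4.png",d["frame"]);rep()
```

```text
t 27.1 ee [0.4303 0.3679 0.0092] F [-0.4 -0.4  0.5] gap 0.0879 j6 -0.14
grip t 27.7 ee [0.4305 0.368  0.01  ] F [ 0.4 -0.2 -0.8] gap 0.0549 j6 -0.14
lift t 28.8 ee [0.4301 0.3677 0.1982] F [-0.1  0.5 -0.4] gap 0.0551 j6 -0.14
pl t 32.3 ee [ 0.5194 -0.0354  0.012 ] F [ 0.5  0.5 -1. ] gap 0.0548 j6 -0.33
 t 33.0 ee [ 0.5191 -0.0354  0.0115] F [ 0.8 -0.5 -0.1] gap 0.0875 j6 -0.33
 t 36.2 ee [ 0.4734 -0.3528  0.0622] F [0.3 0.7 0. ] gap 0.0878 j6 -0.9
```

View pics/s4.png

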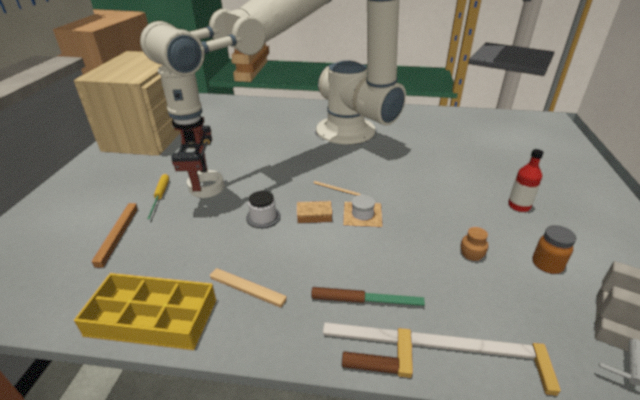

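The block lies between the stand and the mat at (315,212). The gripper is over the roll's far wall at (205,185).

Run:
```python
from h import *
Rp=np.array([.4292,-.361])+.044*X
down(Rp,.011,.06);rep();close();rep("grip");down(Rp,.2,.2);rep("lift")
P=R+.044*X
over(P,TH,.2);down(P,.06,.2);down(P,.0125,.05);rep("pl");gripper_open();rep();down(P,.2,.2)
F=[.6111,.3537];over(F,TH,.2);down(F,.09,.2)
for n in("scene","top"):
    d=get_image(n);cv2.imwrite(f"pics/{n}5.png",d["frame"]);np.savez(f"/tmp/{n}5.npz",**d)
rep()
```

```text
t 37.1 ee [ 0.4726 -0.3526  0.0115] F [ 0.3  0.3 -1.2] gap 0.0879 j6 -0.9
grip t 38.3 ee [ 0.4722 -0.3523  0.011 ] F [ 0.1 -0.7  0. ] gap 0.0126 j6 -0.9
lift t 39.4 ee [ 0.4719 -0.352   0.1982] F [-0.6 -0.  -2.4] gap 0.0125 j6 -0.9
pl t 42.8 ee [ 0.6606 -0.0071  0.0131] F [ 0.6 -0.7 -1.2] gap 0.0129 j6 -0.26
 t 44.0 ee [ 0.6603 -0.0071  0.0125] F [-0.4 -0.9 -0.2] gap 0.0875 j6 -0.26
 t 47.3 ee [0.6123 0.354  0.093 ] F [ 0.6  0.2 -0.6] gap 0.0874 j6 0.28
```

View pics/scene5.png

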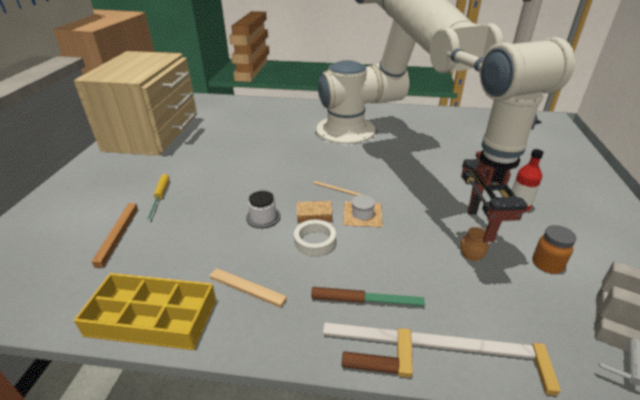

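View pics/top5.png

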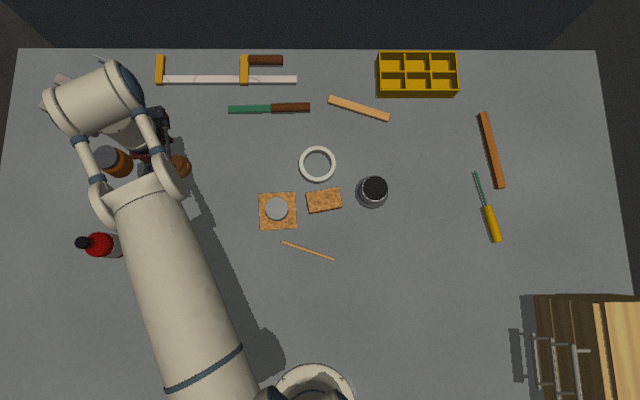

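The roll lies behind the block: at (315,238) in the scene view and (318,164) in the top view. The tin and block are in place, and the gripper straddles the foot. I'll measure these and refine the stand centre before carrying the foot.

```bash
cat > meas.py <<'E'
from h import *
def meas(ds,h=.012):
    out={}
    for n,d in ds.items():
        w=cloud(d);z=w[...,2]
        for nm,c,zt,r in(("stand",S,.067,.05),("tin",M,.044,.045),("block",B,.03,.06),("roll",R,.03,.06),("foot",S,.132,.04)):
            m=(np.hypot(w[...,0]-c[0],w[...,1]-c[1])<r)&(abs(z-zt)<.006)
            tp=w[m]
            if len(tp)<30:print(n,nm,"none",len(tp));continue
            a=cv2.minAreaRect((tp[:,:2]*1000).astype(np.float32))
            mid=(tp[:,:2].min(0)+tp[:,:2].max(0))/2
            print(n,nm,"z",np.median(tp[:,2]).round(4),"mid",mid.round(4),"med",np.median(tp[:,:2],axis=0).round(4),"rect",np.round(a[0],1),np.round(a[1]),round(a[2]))
E
python3 - <<'E'
from meas import *
meas({n:dict(np.load(f"/tmp/{n}5.npz")) for n in("scene","top")})
print(M,B,R,S)
E
```

```text
scene stand z 0.0657 mid [ 0.5468 -0.1632] med [ 0.5493 -0.1626] rect [ 546.4 -164. ] [64. 61.] 40
scene tin z 0.0424 mid [0.4974 0.0907] med [0.4999 0.0912] rect [497.4  90.7] [59. 57.] 4
scene block z 0.0286 mid [ 0.5323 -0.0328] med [ 0.5265 -0.0323] rect [534.7 -30.6] [86. 88.] 12
scene roll z 0.0284 mid [ 0.6205 -0.0162] med [ 0.6271 -0.015 ] rect [621.3 -15.7] [98. 99.] 76
scene foot none 0
top stand z 0.0672 mid [ 0.543  -0.1624] med [ 0.5427 -0.1615] rect [ 542.9 -161.9] [62. 62.] 45
top tin z 0.0443 mid [0.4933 0.0925] med [0.493  0.0924] rect [493.3  92.4] [58. 57.] 0
top block z 0.0304 mid [ 0.5313 -0.0326] med [ 0.52   -0.0301] rect [534.1 -28.9] [85. 90.] 11
top roll z 0.0303 mid [ 0.6178 -0.0149] med [ 0.6167 -0.0145] rect [617.7 -14.3] [98. 98.] 23
top foot none 0
[0.4935 0.0922] [ 0.51905 -0.0354 ] [ 0.61710363 -0.01576622] [ 0.5446 -0.163 ]
```

Run:
```python
from h import *
F=[.6111,.3537]
down(F,.017,.06);rep();close();rep("grip");down(F,.26,.2);rep("lift")
over(S,TH,.26)
d=get_image("scene");cv2.imwrite("pics/s6.png",d["frame"])
c=cv2.resize(d["frame"][20:220,160:360],None,fx=3,fy=3);cv2.imwrite("pics/s6.png",c)
```

```text
t 48.6 ee [0.6114 0.3539 0.0177] F [-0.2  0.2  0.1] gap 0.0882 j6 0.28
grip t 49.2 ee [0.611  0.3537 0.0171] F [-0.9 -0.5  1.9] gap 0.0611 j6 0.28
lift t 50.6 ee [0.6109 0.3536 0.2584] F [-0.7 -1.2 -2. ] gap 0.0602 j6 0.28
```

View pics/s6.png

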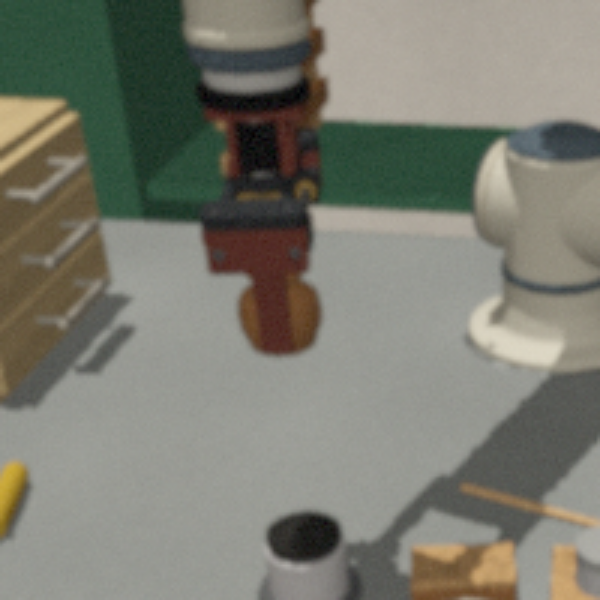

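The foot hangs upright in the gripper at (280,315), above the stand head.

Run:
```python
from h import *
down(S,.11,.2);down(S,.09,.05);rep()
for z in (.088,.087,.086,.085,.084,.083):
    down(S,z,.02);hold(.1);rep()
    if state()["ft_force"][2]>2:break
gripper_open();hold(.3);rep("rel");down(S,.2,.1);move_l([.45,-.3,.3],.3)
d={n:get_image(n) for n in("scene","top")}
from meas import meas
meas(d)
cv2.imwrite("pics/s7.png",cv2.resize(d["scene"]["frame"][130:280,200:400],None,fx=4,fy=4));cv2.imwrite("pics/t7.png",d["top"]["frame"]);rep()
```

```text
t 53.9 ee [ 0.5444 -0.1629  0.0896] F [-0.8  0.9 -0.6] gap 0.0607 j6 -0.55
 t 54.3 ee [ 0.5447 -0.1631  0.0882] F [ 0.5 -0.1 -0.9] gap 0.0605 j6 -0.55
 t 54.6 ee [ 0.5446 -0.163   0.087 ] F [ 0.2 -0.4 -1. ] gap 0.0609 j6 -0.55
 t 55.0 ee [ 0.5446 -0.163   0.086 ] F [ 0.6  0.5 -1.4] gap 0.0603 j6 -0.55
 t 55.3 ee [ 0.5446 -0.163   0.085 ] F [-0.6 -0.  -0.6] gap 0.0607 j6 -0.55
 t 55.7 ee [ 0.5447 -0.163   0.084 ] F [ 0.5 -1.5 -0.9] gap 0.0607 j6 -0.55
 t 56.0 ee [ 0.5448 -0.1631  0.084 ] F [-2.5  0.9  5.8] gap 0.0605 j6 -0.55
rel t 57.0 ee [ 0.5446 -0.163   0.083 ] F [ 0.2  0.1 -0.1] gap 0.088 j6 -0.55
scene stand z 0.0655 mid [ 0.5527 -0.1636] med [ 0.5676 -0.1551] rect [ 555.7 -160.4] [42. 60.] 17
scene tin z 0.0427 mid [0.4976 0.0907] med [0.5003 0.0911] rect [497.5  90.6] [62. 57.] 3
scene block z 0.0286 mid [ 0.5325 -0.0331] med [ 0.5268 -0.0319] rect [535.1 -30.3] [86. 89.] 12
scene roll z 0.0285 mid [ 0.6199 -0.016 ] med [ 0.6275 -0.0161] rect [621.5 -16.4] [98. 99.] 64
scene foot z 0.1306 mid [ 0.547  -0.1628] med [ 0.5506 -0.1622] rect [ 547.6 -163.4] [43. 42.] 73
top stand z 0.0671 mid [ 0.5339 -0.1608] med [ 0.5196 -0.1509] rect [ 528.5 -155.5] [62. 32.] 65
top tin z 0.0444 mid [0.4931 0.0925] med [0.493  0.0924] rect [493.2  92.5] [58. 57.] 1
top block z 0.0304 mid [ 0.5315 -0.0325] med [ 0.5192 -0.03  ] rect [534.5 -28.8] [86. 90.] 11
top roll z 0.0302 mid [ 0.6181 -0.0149] med [ 0.6173 -0.0146] rect [617.5 -14.4] [97. 98.] 18
top foot z 0.1325 mid [ 0.5444 -0.1607] med [ 0.5437 -0.1605] rect [ 544.6 -160.1] [42. 43.] 44
 t 59.2 ee [ 0.4506 -0.2987  0.2982] F [ 0.7 -0.4 -0. ] gap 0.0877 j6 -0.85
```

View pics/s7.png

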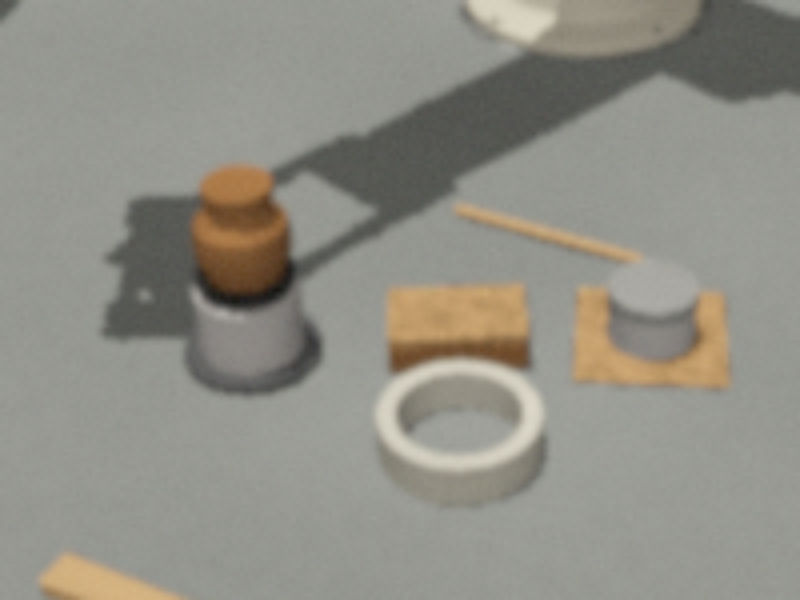

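View pics/t7.png

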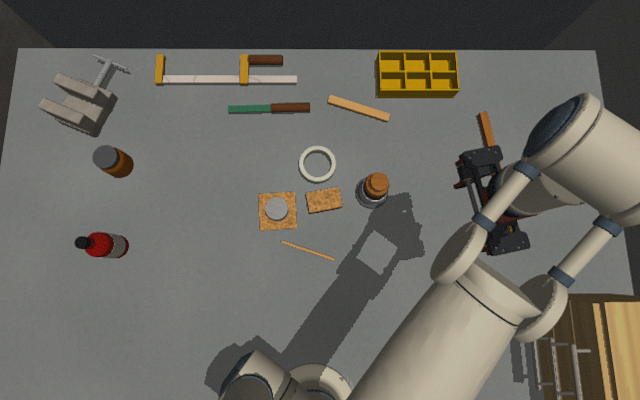

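The foot stands upright and central on the head at (240,235), with its top at z of about 0.132. The tin is central on the mat and the roll is behind the block. My block measurement included some of the roll, so I'll redo it cleanly and then hand in.

Run:
```python
from h import *
for n in("scene","top"):
    w=cloud(get_image(n));p=w[...,:2]-B
    m=(abs(w[...,2]-.03)<.005)&(abs(p@X)<.04)&(abs(p@L)<.06)
    q=np.stack([p[m]@X,p[m]@L],-1)
    print(n,[np.round(a,1) for a in cv2.minAreaRect((q*1000).astype(np.float32))])
hold(.5);job_done()
```

```text
scene [array([3., 2.]), array([88.5, 60.8]), np.float64(89.6)]
top [array([1. , 3.7]), array([89.5, 55.7]), np.float64(89.2)]
the job is handed in; nothing more can be done
```

The waxing corner is set out and the job is handed in, at about 60 s of the 144 s allowed. The hand-in reported no verdict.

What I did, in order:
1. **Stand:** I pushed it home with closed fingers, slowly. The head went down by its inner tube first, and the fingertips stopped at z = 0.067 m as the force rose to about 21 N.
2. **Tin, block and roll:** I placed the tin on the mat, then the block midway, then the roll 100 mm behind it.
3. **Foot:** I set it on the stand head last, pressing down with about 6 N before letting go.

My last camera checks, all within the limits:

| Item | What the checks showed |
|---|---|
| Foot | Upright, about 2 mm from the head's centre, top at z ≈ 0.132 m, as expected with the stand home |
| Tin | Within about 1 mm of the mat centre in the top camera, about 4 mm in the scene camera |
| Block | 1–4 mm from the midpoint, under 1° off the line |
| Roll | Flat, about 1 mm (top camera) to 3–4 mm (scene camera) from its target |

- **Cameras:** the two disagree by 3–4 mm in x, so I took the stand and object positions from their average.
- **Block:** the first measurement was spoiled by including part of the roll. The figures above are from the repeat.
- **Force reading:** early in the stand push it read close to zero although the head should already have been in contact. I checked by picture before going on, and the inner tube was home by then.

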